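Lay the standing flute joint in the spring cradle

ROBOT

A 6-joint arm with a two-finger parallel gripper is mounted at the origin on the work surface. World frame = base frame: x ahead of the robot, y to its left, z up, the work surface at z = 0. Lengths are in m, angles in rad, forces in N, time in s.
With the tool pointing down it reaches from about 0.275 to 0.775 m from the base axis. Payload 14.6 kg.
Tool frame: the origin (TCP) lies midway between the tips of the shut fingers; the grasp point (between the pads) lies r.grasp_offset behind it (r.grasp_offset is the distance from the TCP to the grasp point, in m); y points along the fingers, z is the direction in which the jaws open and shut, and the axes are right-handed (so a half turn about y gives the same grasp; the last joint's range is limited). The gripper opens to 85 mm and grips with 20 to 120 N. Pads are 22 mm wide; open, the fingers measure 114 mm over their backs; the gripper's body (76 mm by 85 mm) begins 54 mm behind the grasp point. The pads swing forward as they close: fully open they stand 13 mm farther back than shut.
Start: joints at [-1.3, 0.263, -0.048, 1.259, 0, 1.415], TCP at [0.217, -0.478, 0.231] pointing down, gripper open.
Joint ranges: [-2.65, 2.65], [-0.89, 1.7], [-1.18, 1.37], [-2.13, 2.11], [-1.35, 1.29], [-3.14, 3.14]. Speed limits (rad/s): [1.89, 1.89, 2.57, 2.79, 3.14, 3.14].

INTERFACE

Orientations are given as a unit quaternion [w, x, y, z].
In Python, from rig import r gives the robot as it stands.
- The arm moves only by the tool play_rows, never from a script. Its argument "moves" is one flat list of numbers, 7 for each row, row after row: the shift along the tool's x, y, z in cm, then the turn, a rotation vector about the tool's x, y, z in degrees, then the opening in per cent of the stroke, from 0 (shut) to 100 (fully open). A call has 1 to 20 rows; each row shifts and turns the commanded pose from where the row before left it, along the tool's axes as they then stand; what a row does not reach is not made up. A row lasts 1/8 s, in which the tool goes at most 62.5 mm and 10.7 degrees, less where a joint would pass 70% of its speed; a pose out of reach is approached as far as the arm can. A call is refused whole if a number of a shift passes 6.25 or a number of a turn 10.7, either way. A call with a gripper value outside its range is refused whole. The fingers move at their own pace and stop on an object; "grip_force" is the grip in N (left out, the last holds). Time passes only in rows, so rows that do not move let the fingers close. It gives the time, the measured TCP pose, the force and the opening at its end, in the units of the state.
- r.get_obs(): the state, without advancing time (a new reading comes with each control period).
- r.grab_frame(name): name is "scene" or "top"; returns (picture, depth): 384x512x3 uint8, red, green, blue; 384x512 float32, m along the optical axis (not along the pixel's ray), 0 where there is no reading.
- r.camera_model(name): a dict with "fx", "fy", "cx", "cy" (pixels), "R" (3x3) and "t" (3): a world point X has camera coordinates R X + t. Camera axes: x right, y down, z forward; pixel columns grow to the right and rows downward; lengths in m; the calibration is good to about 2 mm. A picture is of the moment at which its call begins. camera_model takes no time and is no camera call.
- r.finish_job(): hands the job in, once; it reports no verdict.
The state is a dict: "clock": time; "joint_positions": joint angles; "joint_velocities": joint speeds; "tau": joint torques, N m; "position": TCP position; "eef_rot": TCP orientation; "ft_force": force on the tool from outside, world axes, zero at the start; "ft_torque": the same for the moment, N m; "opening": finger opening in m.
Only numpy, scipy, OpenCV 4.12 (cv2) and the standard library are available. Lean on these libraries where they do the work, as an engineer would, in place of code of your own. Each camera call takes 0.05 s, during which the arm holds its last target. There are 200 camera calls.

TASK

Take the black flute joint that stands on its foot and lay it on its side in the wooden spring cradle, ready for work on its finger holes: finger holes facing up, the silver-banded end pressed flush against the low brass stop and the foot against the red spring pad, so that the spring holds it and it rests fully down in both felt V rests. Leave everything else on the bench where it is, and let go of the flute.

Things in the scene. Friction and masses are not known exactly. Their poses are not given: they have to be found in the camera images.
- flute: The flute joint, a black rod 240 mm long, 34 mm in diameter (grip it there), 0.2 to 0.4 kg, with a 42 mm foot collar over its first 35 mm. Origin: centre of the foot's end face; z runs along the rod to the silver-banded end; the finger holes are on its -x side. It starts standing on the flap (its top 248 mm above the bench), the holes facing left (+y) within about 35 degrees.
- flute_top (a point): Centre of the flute's banded end face, 240 mm from its origin along its z axis. The silver band is 37 mm in diameter and 25 mm long. An ivory inlay on this end face lies on the side of the finger holes.
- flute_hole (a point): The middle one of three finger holes (ivory rings 13 mm wide, in a row 70, 125 and 190 mm from the foot): on the flute's surface, 125 mm from the foot, 17 mm off the axis on its -x side.
- cradle: Pale wooden cradle fixed to the bench. Origin: centre of its underside, on the bench; x runs level from the red pad to the brass stop, z up. Base board 14 mm thick, 90 mm wide, from x = -222 to +178 mm. The seated flute lies with its foot at x = -120 mm, its banded end at x = +120 mm and its axis 65 mm above the bench, over y = 0.
- rest (a point): On the axis of the seated flute (65 mm above the bench) over the cradle's origin, midway along the flute. Two green felt V rests (45 degree sides, 20 mm long, about 60 mm wide, tops about level with this axis) stand at cradle x = -60 and +70 mm; between them the space above the base board is free for fingers.
- stop_face (a point): On the face of the fixed brass stop that looks to the pad: cradle x = +120 mm, 65 mm above the bench (axis of the seated flute). The stop is 50 mm wide, 16 mm thick; its top lies 5 mm below this point, so the banded end must come down behind it: to pass over the stop the flute's axis must be 14 mm or more above its seat.
- pad_face (a point): Centre of the red spring pad's face that looks to the stop, 65 mm above the bench. The pad is 46 mm wide and reaches from 22 mm below to 40 mm above this point; the dark housing behind it is 90 mm tall over the bench. At rest this face is at cradle x = -110 mm: the free gap to the stop is 230 mm, 10 mm less than the flute's length.
- plunger (a joint): Travel of the spring pad away from the stop, in m: 0 at rest, at most 0.024. It pushes back with about 3.6 N at rest, 8 N at 10 mm and 14 N at the end. With the flute in place it reads 0.010. Friction on its face can hold the foot, or tilt the flute in the hand, some mm above the rests until it is pressed down with up to 15 N.
- sanding_block: Bystander: pine block 45 x 90 x 32 mm lying on the flap; leave it. Origin: centre of its underside.
- scraper_card: Bystander: steel card 60 x 75 x 4 mm lying on the flap. Origin: centre of its underside.
- horn_cap: Bystander: dark red lacquered cap, 44 mm wide, 36 mm tall, on the flap. Origin: centre of its underside.
- brush: Bystander: brush 160 mm long lying on the flap nearest the robot. Origin: centre of its underside.
- oil_jar: Bystander: closed amber jar, 60 mm wide, 85 mm tall, standing on the bench. Origin: centre of its underside.
- flap: Fixed closed flap of dark wood on the bench, 350 x 360 mm, 8 mm thick, with brass hinges; the flute stands on it. Origin: centre of its underside.
There are look-alikes about, which are no part of the job. Of the things that look like the flute, the smallest one is meant.

How it is judged:
By the outcome, as a careful person would: the job done as asked, in the order asked, and still so for the second after the job is handed in, with the robot touching nothing.
It also fails if it takes over 48 s, if anything falls off the work surface, if the arm or the gripper's body presses on something with over 40 N, if the wrist force passes 120 N, or if a joint passes its speed limit or range.

## Working session

There is one attempt and no reset: what is moved stays moved. The work goes in short steps, Python scripts to look and compute and a tool call to move; the robot and the scene stay as the last step left them, time stands still between calls to the robot, and variables do not carry over. Pictures are saved under pics/ and viewed, on a budget of 10 in all, crops included, one or two more only if the job needs it, and the job is handed in when it is done.

Besides the shell and the picture viewer there is one more tool, called after "Request:" by a JSON object that holds its "op" and its "data", one argument or row to a line. play_rows: Moves the arm, as the interface text tells. Its arguments: {"type":"object","properties":{"moves":{"type":"array"},"grip_force":{"type":"number"}},"required":["moves"]}

```bash
mkdir -p pics; ls
python3 - <<'E'
from rig import r
import numpy as np,cv2
print(r.get_obs(), r.grasp_offset)
for n in("scene","top"):
    im,d=r.grab_frame(n); np.savez(f"{n}0.npz",im=im,d=d)
    m=r.camera_model(n); print(n,m)
    cv2.imwrite(f"pics/{n}0.png",cv2.resize(im[:,:,::-1],(800,600),interpolation=cv2.INTER_CUBIC))
E
```

```text
pics
{'clock': 0.0, 'joint_positions': array([-1.30028820e+00,  2.63520462e-01, -4.89537844e-02,  1.25942094e+00,
       -1.83593599e-05,  1.41548987e+00]), 'joint_velocities': array([ 0.00014552,  0.00058692,  0.0014053 , -0.00132535, -0.00125569,
        0.00026282]), 'tau': array([-1.51355431e-03, -6.37614584e+01,  3.84562147e+01,  1.38544207e-02,
       -1.20277609e-04, -6.77322220e-06]), 'position': array([ 0.21676603, -0.47783881,  0.2308202 ]), 'eef_rot': array([ 0.14938452, -0.14944221,  0.69152821, -0.69075323]), 'ft_force': array([0.69813447, 1.27741493, 0.23151935]), 'ft_torque': array([-0.01184879, -0.03453776, -0.0597761 ]), 'opening': 0.08508792371493185} 0.0187
scene {'fx': 374.83241214979864, 'fy': 374.83241214979864, 'cx': 253.14780497143664, 'cy': 188.7288883962132, 'R': array([[-0.80192023,  0.59725959,  0.01431523],
       [ 0.47708407,  0.65461955, -0.58639921],
       [-0.35960358, -0.46341582, -0.8098957 ]]), 't': array([ 0.43986673, -0.17197597,  1.26541819])}
top {'fx': 447.0893313641357, 'fy': 447.0893313641357, 'cx': 265.36316691348884, 'cy': 188.7872184577673, 'R': array([[ 0.05097939, -0.99868579, -0.00527182],
       [-0.97495095, -0.04862211, -0.21704039],
       [ 0.21649883,  0.01620435, -0.97614839]]), 't': array([-0.02686589,  0.56969042,  1.26402905])}
```

View pics/scene0.png

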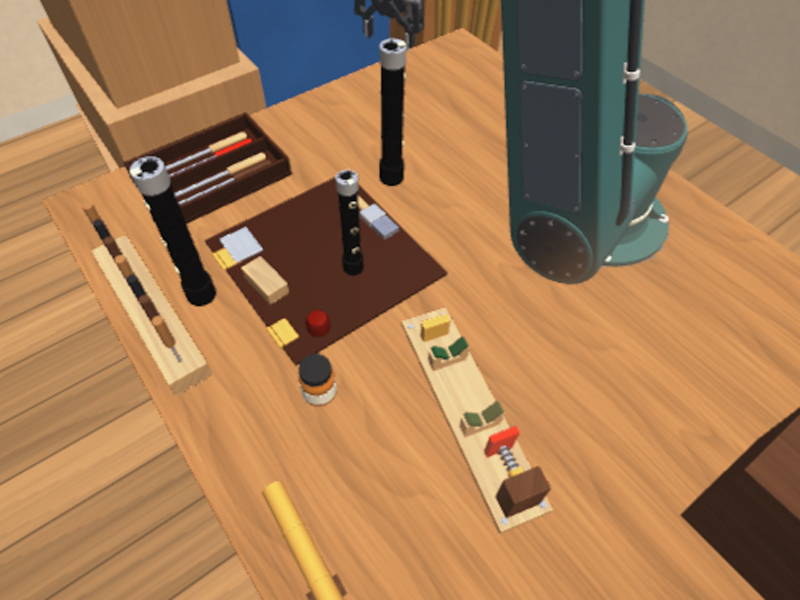

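View pics/top0.png

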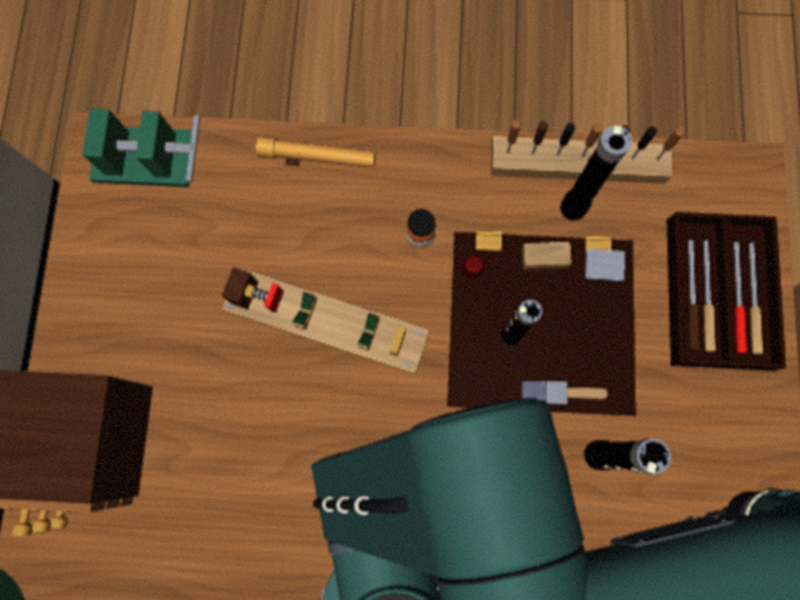

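The pictures show three black rods. In the scene view their tops are at (347,180) on the flap, (150,170) on the bench at the far left, and (393,50) near the robot. Only the one on the flap stands there, and it is also the smallest. The cradle's brass stop is at (435,327) and its red pad at (502,441). In the top view the flute's top is at (530,312), and the cradle runs from (237,287) at the housing to (398,340) at the stop.

```bash
cat > h.py <<'E'
import numpy as np,cv2
from rig import r
def pts(n,d):
    m=r.camera_model(n); v,u=np.mgrid[:d.shape[0],:d.shape[1]]
    c=np.stack([(u-m["cx"])/m["fx"]*d,(v-m["cy"])/m["fy"]*d,d],-1)
    W=(c-m["t"])@m["R"]; W[d<=0]=np.nan; return W
def ray(n,u,v):
    m=r.camera_model(n); c=np.array([(u-m["cx"])/m["fx"],(v-m["cy"])/m["fy"],1]); return -m["R"].T@m["t"], m["R"].T@c
def proj(n,X):
    m=r.camera_model(n); c=np.asarray(X)@m["R"].T+m["t"]; return np.stack([c[...,0]/c[...,2]*m["fx"]+m["cx"],c[...,1]/c[...,2]*m["fy"]+m["cy"]],-1)
E
python3 - <<'E'
from h import *
box={"scene":(300,160,400,285),"top":(490,290,555,355)}
cb={"scene":(400,300,560,535),"top":(215,260,435,380)}
for n in box:
    f=np.load(n+"0.npz"); im,d=f["im"],f["d"]; W=pts(n,d); hsv=cv2.cvtColor(im,cv2.COLOR_RGB2HSV)
    def bm(b):
        k=np.zeros(d.shape,bool); x0,y0,x1,y1=[int(q/1.5625) for q in b]; k[y0:y1,x0:x1]=1; return k&np.isfinite(W[...,2])
    B=bm(box[n]); Z=W[...,2]
    for lo,hi in((.235,.26),(.2,.22),(.15,.19),(.1,.15),(.05,.1)):
        P=W[B&(Z>lo)&(Z<hi)]
        if len(P)>5:
            cc=None
            if hi<.23:
                A=np.c_[2*P[:,:2],np.ones(len(P))]; s=np.linalg.lstsq(A,(P[:,:2]**2).sum(1),rcond=None)[0]; cc=(s[:2],np.sqrt(s[2]+s[0]**2+s[1]**2))
            print(n,lo,len(P),P.mean(0).round(4),"mid",((P.max(0)+P.min(0))/2).round(4),np.ptp(P,axis=0).round(3),cc)
    C=bm(cb[n]); h,s,v=[hsv[...,i] for i in range(3)]
    for name,m in dict(red=C&((h<5)|(h>174))&(s>180)&(v>120),green=C&(h>45)&(h<95)&(s>70),brass=C&(h>18)&(h<30)&(s>140)&(v>120)&(Z>.03)).items():
        k,lab,st,ce=cv2.connectedComponentsWithStats(m.astype(np.uint8))
        for i in range(1,k):
            if st[i,4]>12:
                P=W[lab==i]; print(n,name,st[i,4],ce[i].round(1),np.nanmedian(P,0).round(4),P.min(0).round(3),P.max(0).round(3))
    P=W[C&(abs(Z-.014)<.003)]; print(n,"board",len(P),P[:,2].mean(),cv2.minAreaRect(P[:,:2].astype(np.float32)*1000))
    P=W[C&(abs(Z-.087)<.006)]; print(n,"housing",len(P),P.mean(0),cv2.minAreaRect(P[:,:2].astype(np.float32)*1000))
    x0,y0,x1,y1=[int(q/1.5625) for q in box[n]]
    c=cv2.resize(im[y0:y1,x0:x1,::-1],None,fx=6,fy=6,interpolation=cv2.INTER_CUBIC); cv2.imwrite(f"pics/crop_{n}.png",c); print(c.shape,x0,y0)
E
python3 -c "
import cv2,numpy as np
a=cv2.imread('pics/crop_scene.png');b=cv2.imread('pics/crop_top.png')
b=cv2.copyMakeBorder(b,0,a.shape[0]-b.shape[0],0,0,cv2.BORDER_CONSTANT);cv2.imwrite('pics/crops.png',np.hstack([a,b]))"
```

```text
scene 0.235 160 [ 0.5154 -0.1853  0.2453] mid [ 0.5136 -0.1878  0.2429] [0.036 0.037 0.016] None
scene 0.2 69 [ 0.5197 -0.1777  0.2099] mid [ 0.518  -0.1812  0.2101] [0.026 0.023 0.02 ] (array([ 0.51344309, -0.18809602]), np.float64(0.015409536639375993))
scene 0.15 129 [ 0.5196 -0.1788  0.1708] mid [ 0.5155 -0.1848  0.17  ] [0.03  0.027 0.04 ] (array([ 0.51343187, -0.18859377]), np.float64(0.015801726966961676))
scene 0.1 140 [ 0.5197 -0.1779  0.1252] mid [ 0.516  -0.1827  0.1249] [0.029 0.025 0.05 ] (array([ 0.51355486, -0.18771154]), np.float64(0.015479473969188431))
scene 0.05 174 [ 0.4572 -0.2267  0.0711] mid [ 0.4095 -0.2672  0.0747] [0.241 0.194 0.049] (array([ 0.42165988, -0.27240317]), np.float64(0.13672560941350828))
scene red 161 [321.8 280.8] [0.5526 0.2687 0.1016] [0.531 0.257 0.05 ] [0.572 0.276 0.107]
scene green 74 [292.7 221.5] [0.4858 0.0919 0.0547] [0.473 0.079 0.042] [0.498 0.103 0.069]
scene green 53 [281.  225.4] [0.5222 0.0846 0.0604] [0.507 0.072 0.041] [0.532 0.094 0.067]
scene brass 82 [277.9 205.9] [0.4889 0.0315 0.0592] [0.465 0.019 0.047] [0.51  0.045 0.0
[... 1367 characters left out ...]
.208 0.049] [0.528 0.226 0.07 ]
top green 47 [237.3 206.1] [0.5152 0.0829 0.0576] [0.504 0.074 0.041] [0.527 0.092 0.07 ]
top green 38 [233.5 216.9] [0.4816 0.091  0.0602] [0.472 0.081 0.049] [0.495 0.101 0.07 ]
top brass 14 [158.9 186.6] [0.559  0.3151 0.0757] [0.553 0.311 0.067] [0.566 0.322 0.079]
top brass 65 [253.8 216.9] [0.4847 0.0316 0.0607] [0.463 0.02  0.055] [0.506 0.042 0.068]
top board 1866 0.014148923239345327 ((548.9420776367188, 169.12098693847656), (399.32110595703125, 139.29248046875), 74.54762268066406)
top housing 237 [0.56678532 0.33165265 0.08929206] ((561.2821044921875, 307.8183898925781), (99.57750701904297, 59.20500946044922), 74.13500213623047)
(252, 252, 3) 313 185
```

View pics/crops.png

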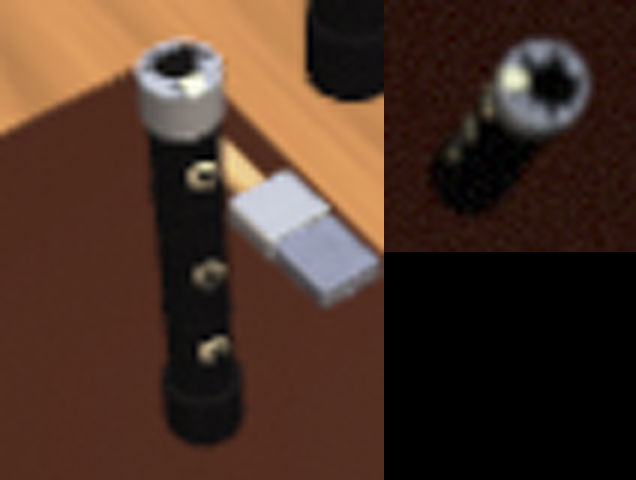

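The crop confirms the choice: a slim rod with its silver band at the top and ivory rings on the right in the scene view, at about (203,177), (209,272) and (214,350) in the crop. In the top crop the inlay is at (513,80), on the +y side. Next I compute the hole azimuth and the target poses.

```bash
cat >> h.py <<'E'
from scipy.spatial.transform import Rotation as Ro, Slerp
GO=r.grasp_offset
FL=np.array([.5138,-.1885]); EX=np.array([np.cos(np.radians(-105.4)),np.sin(np.radians(-105.4)),0]); CR=np.array([.5187,.1545,0])
def pose():
    o=r.get_obs(); q=o["eef_rot"]; return o["position"],Ro.from_quat(q[[1,2,3,0]]),o
def ori(h,f,t,s):   # hole dir h, flute axis f, lean t deg, jaw sign s
    t=np.radians(t); y=-np.cos(t)*h-np.sin(t)*f; z=s*np.cross(h,f); return Ro.from_matrix(np.c_[np.cross(y,z),y,z])
def rows(p0,R0,p1,R1,n,g):  # n rows from TCP pose 0 to TCP pose 1, straight line + slerp
    S=Slerp([0,1],Ro.concatenate([R0,R1])); T=np.linspace(0,1,n+1); out=[]
    P,R=np.array(p0),R0
    for a in T[1:]:
        Pn=p0+(p1-p0)*a; Rn=S([a])[0]
        sh=np.round(R.inv().apply(Pn-P)*100,2); tu=np.round((R.inv()*Rn).as_rotvec()*57.29578,1)
        P=P+R.apply(sh/100); R=R*Ro.from_rotvec(tu/57.29578); out+=list(map(float,sh))+list(map(float,tu))+[g]
    M=np.array(out).reshape(-1,7); print("max",abs(M[:,:3]).max(),abs(M[:,3:6]).max()); print(str(out).replace(" ","").replace(".0,",",")); return P,R
E
python3 - <<'E'
from h import *
az=[]
for (u,v),hz in zip(((203,177),(209,272),(214,350)),(.198,.133,.078)):
    o,d=ray("scene",192+(u-2.5)/6,102+(v-2.5)/6); q=o[:2]-FL; a=d[:2]@d[:2]; b=q@d[:2]; c=q@q-.017**2
    D=b*b-a*c; s=(-b-np.sqrt(max(D,0)))/a; P=o+s*d; az.append(np.degrees(np.arctan2(*(P[:2]-FL)[::-1]))); print(P.round(4),D>0,az[-1],P[2]-hz)
o,d=ray("top",313+(513-2.5)/6,185+(80-2.5)/6); P=o+d*((.248-o[2])/d[2]); print("inlay",P,np.degrees(np.arctan2(*(P[:2]-FL)[::-1])))
for n,uvs in dict(top=((616,140),(652,456))).items():
    f=np.load("top0.npz"); W=pts("top",f["d"])
    for u,v in uvs: print("tall",W[int(v/1.5625)-6:int(v/1.5625)+6,int(u/1.5625)-6:int(u/1.5625)+6].reshape(-1,3).max(0))
p,R,ob=pose(); print(R.as_matrix().round(3))
E
```

```text
[ 0.5164 -0.1717  0.1973] True 81.29388342140034 -0.0007011808025510491
[ 0.5164 -0.1717  0.1349] True 81.13472852150352 0.0019352185983245729
[ 0.5164 -0.1717  0.0788] True 81.12216956393475 0.0007959720642528173
inlay [ 0.52228228 -0.33730275  0.248     ] -86.73746789438233
tall [nan nan nan]
tall [ 0.30778762 -0.34165719  0.32850385]
[[-0.911 -0.     0.413]
 [-0.413  0.001 -0.911]
 [-0.    -1.    -0.001]]
```

Run:
```python
from h import *
o,d=ray("top",313+(513-384-2.5)/6,185+(80-2.5)/6); P=o+d*((.248-o[2])/d[2]); print("inlay",P,np.degrees(np.arctan2(*(P[:2]-FL)[::-1])))
p,R,_=pose()
yaw=lambda a:Ro.from_euler("z",a,degrees=True)*R
p,R2=rows(p,R,np.array([.217,-.478,.45]),R,5,100)
p,R2=rows(p,R2,np.array([.42,-.3,.45]),yaw(35),7,100)
p,R2=rows(p,R2,np.array([.48,.08,.45]),yaw(70),8,100)
```

```text
inlay [ 0.51421682 -0.17594212  0.248     ] 88.09893042819492
max 4.39 0.0
[-0,-4.38,-0,0,0,0,100,-0.01,-4.38,-0,0,0,0,100,-0,-4.39,-0,0,0,0,100,-0,-4.38,-0,0,0,0,100,-0.01,-4.38,-0,0,0,0,100]
max 3.86 5.0
[-3.69,0,-1.12,-0,-5,-0,100,-3.78,0,-0.79,-0,-5,-0,100,-3.82,0,-0.46,-0,-5,-0,100,-3.86,0.01,-0.12,-0,-5,-0,100,-3.85,-0,0.21,-0,-5,-0,100,-3.82,-0,0.55,-0,-5,-0,100,-3.75,0,0.87,-0,-5,-0,100]
max 4.81 4.4
[-4.47,0,-1.77,-0,-4.4,-0,100,-4.59,0.01,-1.43,-0,-4.3,-0,100,-4.69,0,-1.07,-0,-4.4,-0,100,-4.76,0.01,-0.71,-0,-4.4,-0,100,-4.79,-0,-0.35,-0,-4.4,-0,100,-4.81,0,0.03,-0,-4.3,-0,100,-4.8,0.01,0.38,-0,-4.4,-0,100,-4.75,0,0.75,-0,-4.4,-0,100]
```

Request:
{"op": "play_rows", "data": {
  "moves": [0, -4.4, 0, 0, 0, 0, 100, 0, -4.4, 0, 0, 0, 0, 100, 0, -4.4, 0, 0, 0, 0, 100, 0, -4.4, 0, 0, 0, 0, 100, 0, -4.4, 0, 0, 0, 0, 100, -3.7, 0, -1.1, 0, -5, 0, 100, -3.8, 0, -0.8, 0, -5, 0, 100, -3.8, 0, -0.5, 0, -5, 0, 100, -3.9, 0, -0.1, 0, -5, 0, 100, -3.85, 0, 0.2, 0, -5, 0, 100, -3.8, 0, 0.55, 0, -5, 0, 100, -3.75, 0, 0.9, 0, -5, 0, 100, -4.5, 0, -1.8, 0, -4.4, 0, 100, -4.6, 0, -1.4, 0, -4.4, 0, 100, -4.7, 0, -1.1, 0, -4.4, 0, 100, -4.75, 0, -0.7, 0, -4.4, 0, 100, -4.8, 0, -0.35, 0, -4.4, 0, 100, -4.8, 0, 0, 0, -4.4, 0, 100, -4.8, 0, 0.4, 0, -4.4, 0, 100, -4.75, 0, 0.75, 0, -4.4, 0, 100]
}}

```text
clock: 2.6
position: [0.4795, 0.0822, 0.4511]
eef_rot: [-0.52, 0.52, -0.479, 0.479]
ft_force: [0.1, -1.0, 0.9]
opening: 0.0851
```

Run:
```python
from h import *
p,R,ob=pose(); print(p,ob["clock"],ob["joint_positions"].round(2)); print(R.as_matrix().round(2))
h=np.array([np.cos(np.radians(83)),np.sin(np.radians(83)),0])
Rg=ori(h,np.array([0,0,1.]),25,1); d=Rg.as_matrix()[:,1]; print(d)
G=np.r_[FL,.133]; pre=G+d*(GO-.13)
print(pre, np.degrees((R.inv()*Rg).magnitude()))
rows(p,R,np.r_[pre[:2],.33],Rg,12,100)
```

```text
[0.47949113 0.08218319 0.4511228 ] 2.6 [ 0.    0.24  0.52  1.85 -0.    1.49]
[[ 0.08 -0.    1.  ]
 [-1.   -0.    0.08]
 [-0.   -1.   -0.  ]]
[-0.11045113 -0.89955231 -0.42261826]
[ 0.52609321 -0.08837983  0.18003741] 65.9363284186251
max 1.71 5.4
[1.45,1.01,0.27,-0.6,0.9,-5.4,100,1.34,1.14,0.3,-0.5,0.8,-5.4,100,1.23,1.25,0.33,-0.6,0.9,-5.4,100,1.09,1.37,0.37,-0.5,0.9,-5.4,100,0.96,1.45,0.39,-0.6,0.9,-5.4,100,0.81,1.54,0.42,-0.5,0.8,-5.4,100,0.66,1.6,0.45,-0.6,0.9,-5.4,100,0.49,1.65,0.47,-0.5,0.9,-5.4,100,0.34,1.68,0.49,-0.6,0.9,-5.4,100,0.16,1.7,0.51,-0.5,0.8,-5.4,100,-0.01,1.71,0.54,-0.6,0.9,-5.4,100,-0.17,1.69,0.54,-0.5,0.9,-5.4,100]
```

Request:
{"op": "play_rows", "data": {
  "moves": [1.45, 1.0, 0.3, -0.5, 0.9, -5.4, 100, 1.35, 1.15, 0.3, -0.5, 0.9, -5.4, 100, 1.25, 1.25, 0.35, -0.5, 0.9, -5.4, 100, 1.1, 1.35, 0.35, -0.5, 0.9, -5.4, 100, 0.95, 1.45, 0.4, -0.6, 0.9, -5.4, 100, 0.8, 1.55, 0.4, -0.6, 0.9, -5.4, 100, 0.65, 1.6, 0.45, -0.6, 0.9, -5.4, 100, 0.5, 1.65, 0.45, -0.6, 0.9, -5.4, 100, 0.35, 1.7, 0.5, -0.6, 0.9, -5.4, 100, 0.15, 1.7, 0.5, -0.5, 0.9, -5.4, 100, 0, 1.7, 0.55, -0.5, 0.9, -5.4, 100, -0.15, 1.7, 0.55, -0.5, 0.9, -5.4, 100]
}}

```text
clock: 4.1
position: [0.5259, -0.091, 0.3301]
eef_rot: [-0.108, 0.677, -0.195, 0.701]
ft_force: [0.5, 0.1, -0.2]
opening: 0.0856
```

Run:
```python
from h import *
p,R,ob=pose(); print(p,ob["clock"],ob["joint_positions"].round(2)); print(R.as_matrix().round(2))
h=np.array([np.cos(np.radians(83)),np.sin(np.radians(83)),0])
Rg=ori(h,np.array([0,0,1.]),25,1); d=Rg.as_matrix()[:,1]
G=np.r_[FL,.133]; pre=G+d*(GO-.13)
print(pre, np.degrees((R.inv()*Rg).as_rotvec()))
rows(p,R,pre,Rg,5,100)
```

```text
[ 0.5259326  -0.09098034  0.33008581] 4.1 [ 0.15  0.52  0.12  1.71 -1.06  2.17]
[[-0.06 -0.11  0.99]
 [-0.42 -0.9  -0.13]
 [ 0.91 -0.42  0.01]]
[ 0.52609321 -0.08837983  0.18003741] [ 0.1933089  -0.4452732   0.17670426]
max 2.75 0.1
[-2.75,1.21,-0.02,0,-0.1,0,100,-2.74,1.22,-0.02,0.1,-0.1,0.1,100,-2.74,1.21,-0.01,0,-0.1,0,100,-2.75,1.22,-0.01,0.1,-0.1,0,100,-2.74,1.22,-0,-0,-0,0.1,100]
```

Request:
{"op": "play_rows", "data": {
  "moves": [-2.75, 1.2, 0, 0, -0.1, 0, 100, -2.75, 1.2, 0, 0.1, -0.1, 0.1, 100, -2.75, 1.2, 0, 0, -0.1, 0, 100, -2.75, 1.2, 0, 0.1, -0.1, 0.1, 100, -2.75, 1.2, 0, 0, 0, 0, 100, 0, 0, 0, 0, 0, 0, 100]
}}

```text
clock: 4.85
position: [0.526, -0.0869, 0.1791]
eef_rot: [-0.111, 0.68, -0.196, 0.697]
ft_force: [-0.1, 0.7, 0.9]
opening: 0.0853
```

Run:
```python
from h import *
p,R,ob=pose(); print(p,ob["joint_positions"].round(2)); print(R.as_matrix().round(3))
G=np.r_[FL,.133]; print("tool-frame to grasp (cm):",(R.inv().apply(G-p)*100+[0,GO*100,0]).round(2))
ims=[]
for n in("scene","top"):
    im,dd=r.grab_frame(n); im=im.copy()
    c=proj(n,p).astype(int); print(n,c); ims.append(cv2.resize(im[max(c[1]-75,0):c[1]+75,max(c[0]-75,0):c[0]+75,::-1],(400,400),interpolation=cv2.INTER_CUBIC))
cv2.imwrite("pics/pre.png",np.hstack(ims))
```

```text
[ 0.52603091 -0.08692501  0.17914434] [ 0.16  0.62 -0.11  1.37 -1.06  2.16]
[[-0.049 -0.112  0.992]
 [-0.422 -0.898 -0.122]
 [ 0.905 -0.425 -0.003]]
tool-frame to grasp (cm): [ 0.17 13.09  0.04]
scene [241 156]
top [297 197]
```

View pics/pre.png

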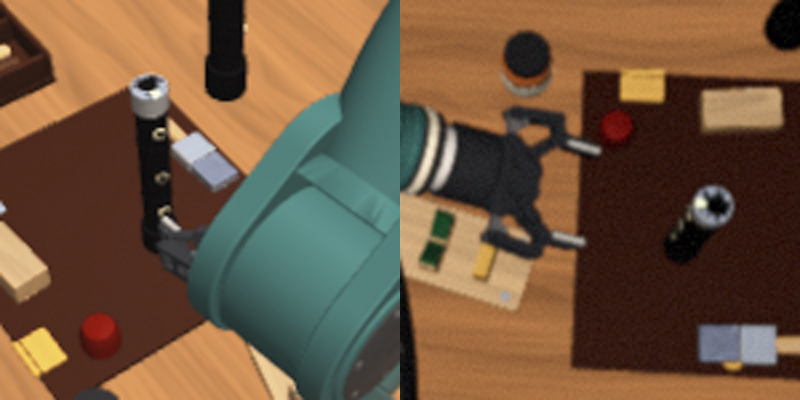

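The pre-grasp picture shows the open fingers pointing at the flute, at about (578,195) between the tips in the top crop and (700,215) for the rod. The way is clear.

Request:
{"op": "play_rows", "data": {
  "moves": [0, 2.6, 0, 0, 0, 0, 100, 0, 2.6, 0, 0, 0, 0, 100, 0, 2.6, 0, 0, 0, 0, 100, 0, 2.6, 0, 0, 0, 0, 100, 0.2, 2.6, 0, 0, 0, 0, 100, 0, 0, 0, 0, 0, 0, 100, 0, 0, 0, 0, 0, 0, 60, 0, 0, 0, 0, 0, 0, 45, 0, 0, 0, 0, 0, 0, 30, 0, 0, 0, 0, 0, 0, 0, 0, 0, 0, 0, 0, 0, 0, 0, 0, 0, 0, 0, 0, 0, 0, 0, 0, 0, 0, 0, 0],
  "grip_force": 90
}}

```text
clock: 6.58
position: [0.5126, -0.2044, 0.1274]
eef_rot: [-0.112, 0.679, -0.196, 0.699]
ft_force: [-0.0, 0.8, 6.1]
opening: 0.0316
```

Run:
```python
from h import *
p,R,ob=pose(); print(p,ob["opening"],ob["ft_force"]); 
G=np.r_[FL,.133]; print("tool-frame to grasp (cm):",(R.inv().apply(G-p)*100+[0,GO*100,0]).round(2))
ims=[]
for n in("scene","top"):
    im,dd=r.grab_frame(n)
    c=proj(n,p).astype(int); print(n,c); ims.append(cv2.resize(im[max(c[1]-60,0):c[1]+60,max(c[0]-60,0):c[0]+60,::-1],(400,400),interpolation=cv2.INTER_CUBIC))
cv2.imwrite("pics/grip.png",np.hstack(ims))
```

```text
[ 0.5125694  -0.20436155  0.12744441] 0.03162525943891793 [-0.04174426  0.81707255  6.0549267 ]
tool-frame to grasp (cm): [-0.17  0.2  -0.07]
scene [221 141]
top [338 207]
```

View pics/grip.png

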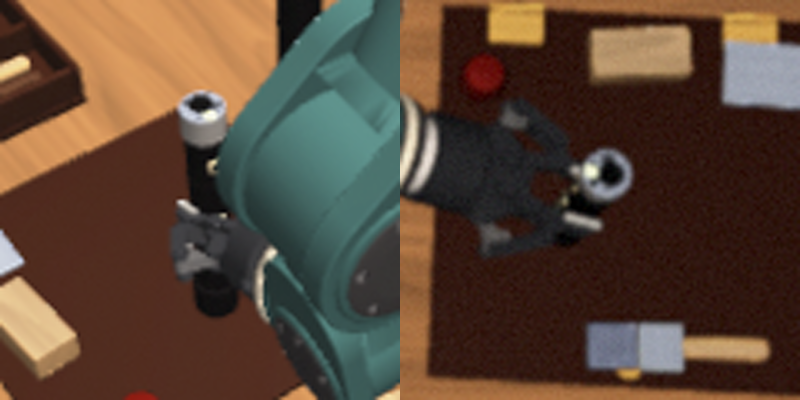

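The flute is gripped about mid-length and still upright. Lift it.

Request:
{"op": "play_rows", "data": {
  "moves": [1.35, -0.65, 0, 0, 0, 0, 0, 2.7, -1.25, 0, 0, 0, 0, 0, 2.7, -1.25, 0, 0, 0, 0, 0, 2.7, -1.25, 0, 0, 0, 0, 0, 2.7, -1.25, 0, 0, 0, 0, 0, 2.7, -1.25, 0, 0, 0, 0, 0, 2.7, -1.25, 0, 0, 0, 0, 0, 0, 0, 0, 0, 0, 0, 0]
}}

```text
clock: 7.68
position: [0.5122, -0.2053, 0.3225]
eef_rot: [-0.112, 0.678, -0.196, 0.699]
ft_force: [0.1, 0.8, -4.0]
opening: 0.0317
```

```bash
cat >> h.py <<'E'
def rodfit(n,W,p,f,zlo,zhi):  # points of the rod near the line p,f, at zlo..zhi along f from p
    q=W-p; s=q@f; e=np.linalg.norm(q-s[...,None]*f,axis=-1); return W[(s>zlo)&(s<zhi)&(e<.03)]
E
python3 - <<'E'
from h import *
p,R,ob=pose(); print(p,ob["opening"],ob["ft_force"],ob["joint_positions"].round(2)); 
g=p-R.apply([0,GO,0]); print("grasp pt",g)
f=np.array([0,0,1.])
for n in("scene","top"):
    im,dd=r.grab_frame(n); W=pts(n,dd)
    for lo,hi in((.1,.135),(.04,.095),(-.09,-.04),(-.135,-.095)):
        P=rodfit(n,W,g,f,lo,hi)
        if len(P)<8: continue
        A=np.c_[2*P[:,:2],np.ones(len(P))]; s=np.linalg.lstsq(A,(P[:,:2]**2).sum(1),rcond=None)[0]
        print(n,lo,len(P),s[:2].round(4),np.sqrt(s[2]+s[0]**2+s[1]**2).round(4),"z",P[:,2].min().round(4),P[:,2].max().round(4))
E
```

```text
[ 0.51216674 -0.20530555  0.32246579] 0.03172317217817797 [ 0.13508489  0.84959682 -3.96359582] [-0.06  0.36 -0.11  1.24 -1.13  1.73]
grasp pt [ 0.51420631 -0.18851217  0.33043527]
scene 0.1 163 [ 0.5155 -0.1897] 0.0135 z 0.4306 0.4447
scene 0.04 301 [ 0.5131 -0.1901] 0.0157 z 0.3706 0.4253
scene -0.09 170 [ 0.5135 -0.1892] 0.015 z 0.2405 0.2899
scene -0.135 144 [ 0.5132 -0.1901] 0.0197 z 0.2006 0.2354
top 0.1 254 [ 0.5119 -0.19  ] 0.0134 z 0.4305 0.4475
top 0.04 97 [ 0.5131 -0.1904] 0.017 z 0.3706 0.4251
top -0.09 13 [ 0.5114 -0.1892] 0.0151 z 0.2415 0.2778
top -0.135 28 [ 0.5023 -0.1907] 0.0104 z 0.2073 0.2351
```

```bash
cat >> h.py <<'E'
def Rfl(h,f): return Ro.from_matrix(np.c_[-h,np.cross(f,-h),f])
def tcp_for(foot_x,axz,off=None,tilt=0):  # TCP pose that puts the flute's foot at cradle x, axis height axz
    k=np.load("hold.npz"); RF=Ro.from_matrix(k["R"]); up=np.array([0,0,1.])
    RW=Rfl(up,EX); o=CR+EX*foot_x+up*axz; Rt=RW*RF.inv(); return o-Rt.apply(k["p"]),Rt
def flute_in_world(p,R):
    k=np.load("hold.npz"); return p+R.apply(k["p"]),R*Ro.from_matrix(k["R"])
E
python3 - <<'E'
from h import *
p,R,ob=pose(); a=np.radians(83); h=np.array([np.cos(a),np.sin(a),0]); f=np.array([0,0,1.])
np.savez("hold.npz",R=(R.inv()*Rfl(h,f)).as_matrix(),p=R.inv().apply(np.array([.513,-.1897,.203])-p))
p1,R1=tcp_for(-.103,.33); print(p1,R1.as_matrix().round(2)); print(np.degrees((R.inv()*R1).magnitude()))
rows(p,R,p1,R1,14,0)
E
```

```text
[0.51556506 0.14091906 0.31437791] [[-0.24  0.11  0.96]
 [-0.87  0.41 -0.27]
 [-0.43 -0.9  -0.  ]]
90.30732649630013
max 2.42 6.5
[-1.08,-2.21,-0.27,-0.2,0.6,6.4,0,-1.32,-2.07,-0.3,-0.2,0.7,6.4,0,-1.54,-1.91,-0.32,-0.3,0.6,6.4,0,-1.74,-1.72,-0.35,-0.2,0.6,6.5,0,-1.92,-1.52,-0.37,-0.2,0.6,6.4,0,-2.07,-1.29,-0.39,-0.3,0.7,6.4,0,-2.2,-1.05,-0.43,-0.2,0.6,6.4,0,-2.29,-0.8,-0.46,-0.2,0.6,6.4,0,-2.37,-0.53,-0.48,-0.2,0.6,6.4,0,-2.4,-0.27,-0.51,-0.3,0.7,6.5,0,-2.42,0.01,-0.54,-0.2,0.6,6.4,0,-2.39,0.28,-0.56,-0.2,0.6,6.4,0,-2.34,0.54,-0.59,-0.3,0.6,6.4,0,-2.26,0.81,-0.61,-0.2,0.6,6.4,0]
```

Request:
{"op": "play_rows", "data": {
  "moves": [-1.1, -2.2, -0.25, -0.2, 0.6, 6.4, 0, -1.3, -2.05, -0.3, -0.2, 0.7, 6.4, 0, -1.55, -1.9, -0.3, -0.3, 0.6, 6.4, 0, -1.75, -1.7, -0.35, -0.2, 0.6, 6.5, 0, -1.9, -1.5, -0.35, -0.2, 0.6, 6.4, 0, -2.05, -1.3, -0.4, -0.3, 0.7, 6.4, 0, -2.2, -1.05, -0.45, -0.2, 0.6, 6.4, 0, -2.3, -0.8, -0.45, -0.2, 0.6, 6.4, 0, -2.35, -0.55, -0.5, -0.2, 0.6, 6.4, 0, -2.4, -0.25, -0.5, -0.3, 0.7, 6.5, 0, -2.4, 0, -0.55, -0.2, 0.6, 6.4, 0, -2.4, 0.3, -0.55, -0.2, 0.6, 6.4, 0, -2.35, 0.55, -0.6, -0.3, 0.6, 6.4, 0, -2.25, 0.8, -0.6, -0.2, 0.6, 6.4, 0, 0, 0, 0, 0, 0, 0, 0, 0, 0, 0, 0, 0, 0, 0]
}}

```text
clock: 9.78
position: [0.5159, 0.1392, 0.3136]
eef_rot: [0.54, -0.297, 0.642, -0.456]
ft_force: [0.0, 0.5, -2.9]
opening: 0.0317
```

Run:
```python
from h import *
p,R,ob=pose(); print(p,ob["opening"],ob["joint_positions"].round(2))
p1,R1=tcp_for(-.103,.33); print("err",(p-p1).round(4),np.degrees((R.inv()*R1).as_rotvec()).round(1))
o,RF=flute_in_world(p,R); f=RF.as_matrix()[:,2]; print("flute foot",o,"axis",f.round(3),"h",-RF.as_matrix()[:,0].round(3))
ims=[]
for n in("scene","top"):
    im,dd=r.grab_frame(n); W=pts(n,dd)
    for lo,hi in((.001,.034),(.04,.06),(.06,.09),(.16,.21),(.217,.245)):
        q=W-o; s=q@f; e=q-s[...,None]*f; k=(s>lo)&(s<hi)&(np.linalg.norm(e,axis=-1)<.03); P=W[k]
        if len(P)<10: print(n,lo,len(P)); continue
        # top ridge and lateral fit
        lat=np.cross([0,0,1],f); lat/=np.linalg.norm(lat); u=(P-o)@lat; w=(P-o)@np.cross(f,lat)
        A=np.c_[2*u,2*w,np.ones(len(u))]; c=np.linalg.lstsq(A,u*u+w*w,rcond=None)[0]
        print(n,lo,len(P),"centre lat,up mm",(c[:2]*1000).round(1),"r",(np.sqrt(c[2]+c[0]**2+c[1]**2)*1000).round(1),"s",s[k].min().round(4),s[k].max().round(4))
    c=proj(n,o+f*.12).astype(int); ims.append(cv2.resize(im[max(c[1]-75,0):c[1]+75,max(c[0]-75,0):c[0]+75,::-1],(400,400),interpolation=cv2.INTER_CUBIC))
cv2.imwrite("pics/hover.png",np.hstack(ims))
```

```text
[0.51589771 0.13919091 0.31364338] 0.03170917399869018 [-0.12  0.17 -0.03  1.31  0.43  1.73]
err [ 0.0003 -0.0017 -0.0007] [0.  0.1 0.2]
flute foot [0.54628925 0.25216624 0.32877509] axis [-0.265 -0.964  0.004] h [0.001 0.004 1.   ]
scene 0.001 357 centre lat,up mm [-0.8 -1.5] r 20.1 s 0.001 0.0326
scene 0.04 168 centre lat,up mm [-0.6 -1. ] r 15.7 s 0.04 0.0598
scene 0.06 246 centre lat,up mm [-0.6 -0.5] r 15.8 s 0.06 0.0899
scene 0.16 75 centre lat,up mm [-0.9 -1.8] r 16.5 s 0.161 0.2077
scene 0.217 38 centre lat,up mm [3.2 0.9] r 13.7 s 0.224 0.2381
top 0.001 245 centre lat,up mm [-0.4  1.8] r 18.3 s 0.0011 0.0336
top 0.04 118 centre lat,up mm [-0.5  1.6] r 14.8 s 0.0402 0.06
top 0.06 182 centre lat,up mm [-0.   1.1] r 15.6 s 0.06 0.0899
top 0.16 0
top 0.217 0
```

View pics/hover.png

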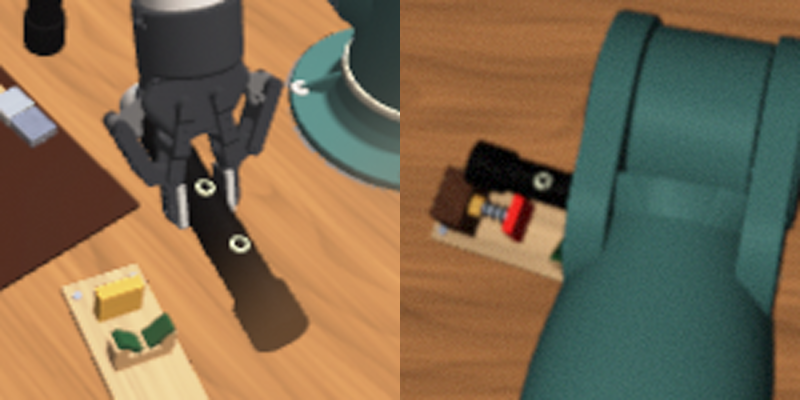

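The hover picture shows the flute level, with its holes up at (205,186) and (240,243) in the scene crop and (543,181) in the top crop. Before lowering I check the roll numerically.

Run:
```python
from h import *
p,R,ob=pose(); o,RF=flute_in_world(p,R)
for n,uv in(("scene",(205,186)),("scene",(240,243)),("top",(143,181))):
    c=proj(n,o+RF.apply([0,0,.12])).astype(int); k=150/400
    a,d=ray(n,c[0]-75+(uv[0]+.5)*k-.5,c[1]-75+(uv[1]+.5)*k-.5); a=RF.inv().apply(a-o); d=RF.inv().apply(d)
    A=d[:2]@d[:2];B=a[:2]@d[:2];C=a[:2]@a[:2]-.017**2; s=(-B-np.sqrt(B*B-A*C))/A; P=a+s*d; print(n,P.round(4),"roll deg",np.degrees(np.arctan2(P[1],-P[0])))
p1,R1=tcp_for(-.103,.088); rows(p,R,p1,R1,9,0)
```

```text
scene [-1.700e-02 -1.000e-04  1.223e-01] roll deg -0.29228816127371104
scene [-0.017  -0.0001  0.0669] roll deg -0.444938273363515
top [-0.0169 -0.0016  0.0678] roll deg -5.266557881403328
max 2.44 0.1
[1.13,2.44,-0.01,-0,0,0,0,1.12,2.44,-0.01,-0,0,0,0,1.13,2.44,-0.01,-0,0,0.1,0,1.12,2.43,-0.01,-0,0,-0,0,1.13,2.44,-0.02,-0,0,-0,0,1.13,2.44,-0.01,-0,0.1,0,0,1.13,2.43,-0.01,-0,-0,0,0,1.13,2.44,-0.01,-0,-0,0.1,0,1.14,2.43,-0,-0,-0,-0,0]
```

Request:
{"op": "play_rows", "data": {
  "moves": [0.95, 2.35, 0, 0, 0, 0, 0, 1.15, 2.45, 0, 0, 0, 0, 0, 1.1, 2.45, 0, 0, 0, 0.1, 0, 1.1, 2.45, 0, 0, 0, 0, 0, 1.1, 2.45, 0, 0, 0, 0, 0, 1.15, 2.45, 0, 0, 0.1, 0, 0, 1.1, 2.45, 0, 0, 0, 0.1, 0, 1.1, 2.45, 0, 0, 0, 0, 0, 0, 0, 0, 0, 0, 0, 0]
}}

```text
clock: 11.0
position: [0.5162, 0.1436, 0.0993]
eef_rot: [0.54, -0.295, 0.644, -0.454]
ft_force: [-1.3, 0.3, -2.4]
opening: 0.0315
```

Run:
```python
from h import *
p,R,ob=pose(); print(p,ob["ft_force"].round(2)); o,RF=flute_in_world(p,R); q=o-CR; print("foot x,lat,z mm",(q@EX*1000).round(1),(q@np.cross([0,0,1],EX)*1000).round(1),(o[2]*1000).round(1),"axis tilt",np.degrees(np.arcsin(RF.as_matrix()[2,2])).round(2))
p1,R1=tcp_for(-.100,.086); P,Q=rows(p,R,p1,R1,3,0)
ims=[]
for n in("scene","top"):
    im,dd=r.grab_frame(n); c=proj(n,CR+[0,0,.065]).astype(int); print(n,c); ims.append(cv2.resize(im[max(c[1]-75,0):c[1]+75,max(c[0]-75,0):c[0]+75,::-1],(400,400),interpolation=cv2.INTER_CUBIC))
cv2.imwrite("pics/low.png",np.hstack(ims))
```

```text
[0.51622171 0.14364904 0.09925002] [-1.26  0.3  -2.38]
foot x,lat,z mm -105.8 0.0 115.0 axis tilt -0.05
max 0.79 0.1
[0.59,0.79,0.01,0,-0,-0,0,0.58,0.79,0,0.1,-0.1,-0,0,0.59,0.78,0.01,0,0,-0,0]
scene [299 243]
top [212 203]
```

View pics/low.png

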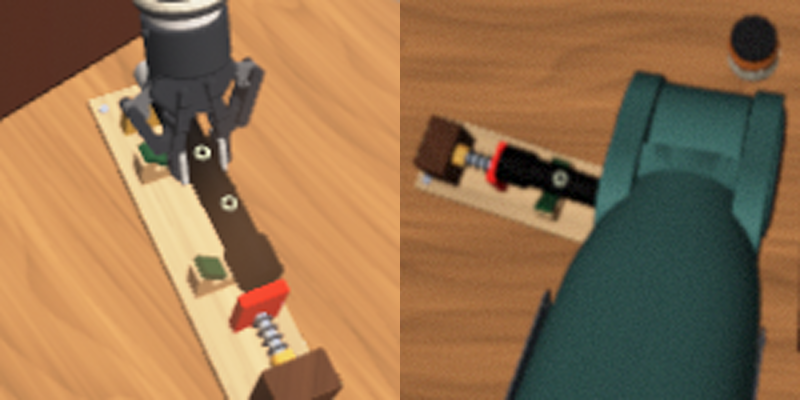

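The picture shows the foot just in front of the pad (scene crop (262,275), pad (262,303)), lined up across the cradle. I shift it slightly toward the stop and go down to 86 mm axis height.

Request:
{"op": "play_rows", "data": {
  "moves": [0.6, -0.3, 0, 0, 0, 0, 0, 0.6, 0.9, 0, 0, 0, 0, 0, 0.55, 1.75, 0, 0, 0, 0, 0, 0, 0, 0, 0, 0, 0, 0]
}}

```text
clock: 11.6
position: [0.5147, 0.1381, 0.0708]
eef_rot: [0.541, -0.295, 0.644, -0.454]
ft_force: [0.3, -0.2, -2.7]
opening: 0.0314
```

```bash
cat > st.py <<'E'
from h import *
import sys
p,R,ob=pose(); F=ob["ft_force"]; L=np.cross([0,0,1],EX)
o,RF=flute_in_world(p,R); q=o-CR; print("t",ob["clock"],"foot x,lat,z mm",(q@EX*1000).round(1),(q@L*1000).round(1),(o[2]*1000).round(1),"tilt",np.degrees(np.arcsin(RF.as_matrix()[2,2])).round(2),"F ex,lat,z",(F@EX).round(1),(F@L).round(1),F[2].round(1),"M",ob["ft_torque"].round(2),"open",ob["opening"].round(4))
if len(sys.argv)>2:
    p1,R1=tcp_for(float(sys.argv[1])/1000,float(sys.argv[2])/1000); rows(p,R,p1,R1,int(sys.argv[3]),0)
E
python3 st.py -127 86 4
python3 - <<'E'
from h import *
p,R,ob=pose(); print(R.inv().apply(EX).round(3),R.inv().apply([0,0,1]).round(3))
E
```

```text
[ 0.904 -0.428  0.001] [-0.428 -0.904 -0.003]Traceback (most recent call last):
  File "st.py", line 4, in <module>
    o,RF=flute_in_world(p,R); q=o-CR; print("t",ob["clock"],"foot x,lat,z mm",(q@EX*1000).round(1),(q@L*1000).round(1),(o[2]*1000).round(1),"tilt",np.degrees(np.arcsin(RF.as_matrix()[2,2])).round(2),"F ex,lat,z",(F@EX).round(1),(F@L).round(1),F[2].round(1),"M",ob["ft_torque"].round(2),"open",ob["opening"].round(4))
                                                                                                                                                                                                                                                                                                     ^^^^^^^^^^^^^^^^^^^
AttributeError: 'float' object has no attribute 'round'
```

```bash
sed -i 's/ob\["opening"\].round(4)/round(float(ob["opening"]),4)/' st.py; python3 st.py
```

```text
t 11.6 foot x,lat,z mm -100.1 0.0 86.6 tilt -0.11 F ex,lat,z 0.1 0.4 -2.7 M [-0.65  0.21  0.02] open 0.0314
```

Request:
{"op": "play_rows", "data": {
  "moves": [-0.27, 0.13, 0, 0, 0, 0, 0, -0.27, 0.13, 0, 0, 0, 0, 0, -0.27, 0.13, 0, 0, 0, 0, 0, -0.27, 0.13, 0, 0, 0, 0, 0, -0.27, 0.13, 0, 0, 0, 0, 0, 0, 0, 0, 0, 0, 0, 0]
}}

```text
clock: 12.35
position: [0.5197, 0.1524, 0.0718]
eef_rot: [0.541, -0.295, 0.643, -0.455]
ft_force: [-1.8, -8.1, -2.5]
opening: 0.0317
```

```bash
python3 st.py
```

```text
t 12.35 foot x,lat,z mm -115.2 1.0 87.6 tilt -0.07 F ex,lat,z 8.3 0.4 -2.5 M [-1.65  0.3  -0.17] open 0.0317
```

Request:
{"op": "play_rows", "data": {
  "moves": [-0.3, 0.1, 0, 0, 0, 0, 0, -0.3, 0.2, 0, 0, 0, 0, 0, 0, 0, 0, 0, 0, 0, 0],
  "grip_force": 120
}}

```text
clock: 12.72
position: [0.5213, 0.1587, 0.0716]
eef_rot: [0.541, -0.295, 0.643, -0.455]
ft_force: [-2.0, -8.9, -0.7]
opening: 0.0313
```

```bash
python3 st.py
```

```text
t 12.725 foot x,lat,z mm -121.7 1.0 87.3 tilt -0.04 F ex,lat,z 9.1 0.4 -0.7 M [-1.95  0.43 -0.11] open 0.0313
```

```bash
cat > pad.py <<'E'
from h import *
L=np.cross([0,0,1],EX)
def red(n,im,d):
    W=pts(n,d); hsv=cv2.cvtColor(im,cv2.COLOR_RGB2HSV); h,s,v=[hsv[...,i] for i in range(3)]
    q=W-CR; x=q@EX; m=((h<5)|(h>174))&(s>150)&(v>100)&(x>-.16)&(x<-.09)&(abs(q@L)<.04)&(W[...,2]>.095)&(W[...,2]<.115)
    return np.median(x[m])*1000,m.sum()
def holes(n,im,d,p,R):
    W=pts(n,d); o,RF=flute_in_world(p,R); Q=RF.inv().apply((W-o).reshape(-1,3)).reshape(W.shape); hsv=cv2.cvtColor(im,cv2.COLOR_RGB2HSV)
    near=(np.hypot(Q[...,0],Q[...,1])<.023)&(Q[...,0]<-.005)&(Q[...,2]>.04)&(Q[...,2]<.2)&(hsv[...,2]>130)
    k,lab,st,ce=cv2.connectedComponentsWithStats(near.astype(np.uint8))
    for i in range(1,k):
        if st[i,4]>4: print(n,"ring px",st[i,4],"flute frame mm",(np.nanmean(Q[lab==i],0)*1000).round(1),"cradle x",((W[lab==i]-CR)@EX*1000).mean().round(1))
if __name__=="__main__":
    p,R,ob=pose()
    for n in("scene","top"):
        f=np.load(n+"0.npz"); im,d=r.grab_frame(n); print(n,"pad x start/now",red(n,f["im"],f["d"]),red(n,im,d)); holes(n,im,d,p,R)
        W=pts(n,d); q=W-CR; x=q@EX*1000; y=q@L*1000; 
        k=(abs(y)<24)&(x>-130)&(x<-60)&(W[...,2]>.06)&(W[...,2]<.125)&(im.max(2)<75)
        print("rod top ridge z by x:",[(b,(np.percentile(W[k&(x>=b)&(x<b+8)][:,2],95)*1000).round(1)) for b in range(-126,-60,12) if (k&(x>=b)&(x<b+8)).sum()>5])
E
python3 pad.py
```

```text
scene pad x start/now (np.float64(-117.66578813768189), np.int64(98)) (np.float64(-131.50122662788831), np.int64(118))
scene ring px 24 flute frame mm [-14.6  -0.4 123.1] cradle x 1.4
scene ring px 7 flute frame mm [ -8.3 -17.6 115.5] cradle x -6.2
scene ring px 7 flute frame mm [ -9.7  18.4 116.4] cradle x -5.2
scene ring px 29 flute frame mm [-14.5  -2.   68.2] cradle x -53.5
rod top ridge z by x: []
top pad x start/now (np.float64(-114.88649101524076), np.int64(68)) (np.float64(-129.5086119463952), np.int64(64))
rod top ridge z by x: [(-126, np.float64(109.4)), (-114, np.float64(110.2)), (-102, np.float64(109.9)), (-90, np.float64(107.3)), (-78, np.float64(105.2)), (-66, np.float64(104.6))]
```

The pad has been pushed back 14 mm and the hole rings put the foot at cradle x ≈ -124, which leaves about 4 mm at the stop. I push 3 mm more, then lower.

Request:
{"op": "play_rows", "data": {
  "moves": [-0.27, 0.13, 0, 0, 0, 0, 0, 0, 0, 0, 0, 0, 0, 0, 0.17, 0.36, 0, 0, 0, 0, 0, 0.17, 0.36, 0, 0, 0, 0, 0, 0.17, 0.36, 0, 0, 0, 0, 0, 0, 0, 0, 0, 0, 0, 0]
}}

```text
clock: 13.58
position: [0.5224, 0.1615, 0.0598]
eef_rot: [0.541, -0.294, 0.643, -0.455]
ft_force: [-3.0, -11.2, 4.4]
opening: 0.0311
```

```bash
python3 st.py; python3 pad.py
```

```text
t 13.575 foot x,lat,z mm -124.6 1.3 75.6 tilt -0.09 F ex,lat,z 11.6 0.1 4.4 M [-1.35  0.37  0.08] open 0.0311
scene pad x start/now (np.float64(-117.66578813768189), np.int64(98)) (np.float64(-135.1945645347625), np.int64(111))
scene ring px 21 flute frame mm [-15.1  -0.6 122.8] cradle x -1.8
scene ring px 7 flute frame mm [ -9.9 -17.9 117. ] cradle x -7.6
scene ring px 7 flute frame mm [ -8.8  18.6 117.8] cradle x -6.7
scene ring px 41 flute frame mm [-14.6  -4.8  73.1] cradle x -51.5
rod top ridge z by x: []
top pad x start/now (np.float64(-114.88649101524076), np.int64(68)) (np.float64(-132.25622825740908), np.int64(65))
rod top ridge z by x: [(-126, np.float64(102.1)), (-114, np.float64(101.1)), (-102, np.float64(101.0)), (-90, np.float64(98.0)), (-78, np.float64(95.1)), (-66, np.float64(94.2))]
```

Request:
{"op": "play_rows", "data": {
  "moves": [0.13, 0.27, 0, 0, 0, 0, 0, 0.13, 0.27, 0, 0, 0, 0, 0, 0.09, 0.18, 0, 0, 0, 0, 0, 0, 0, 0, 0, 0, 0, 0]
}}

```text
clock: 14.18
position: [0.5224, 0.1616, 0.0521]
eef_rot: [0.541, -0.294, 0.643, -0.455]
ft_force: [-3.1, -8.8, 3.9]
opening: 0.031
```

```bash
python3 st.py; python3 pad.py
```

```text
t 14.175 foot x,lat,z mm -124.8 1.2 67.9 tilt -0.11 F ex,lat,z 9.3 -0.6 3.9 M [-1.23  0.44 -0.13] open 0.031
scene pad x start/now (np.float64(-117.66578813768189), np.int64(98)) (np.float64(-134.88842174805194), np.int64(113))
scene ring px 20 flute frame mm [-15.1  -0.6 122.6] cradle x -2.1
scene ring px 5 flute frame mm [ -9.1 -19.  117.1] cradle x -7.6
scene ring px 6 flute frame mm [-10.1  18.8 118. ] cradle x -6.7
scene ring px 8 flute frame mm [ -8.8 -14.3  89.9] cradle x -34.8
scene ring px 32 flute frame mm [-14.7  -1.9  68.4] cradle x -56.4
rod top ridge z by x: []
top pad x start/now (np.float64(-114.88649101524076), np.int64(68)) (np.float64(-132.10227525694702), np.int64(66))
rod top ridge z by x: [(-126, np.float64(92.6)), (-114, np.float64(91.9)), (-102, np.float64(90.4)), (-90, np.float64(85.6)), (-78, np.float64(86.3)), (-66, np.float64(83.1))]
```

Request:
{"op": "play_rows", "data": {
  "moves": [0.06, 0.14, 0, 0, 0, 0, 0, 0.06, 0.14, 0, 0, 0, 0, 0, 0, 0, 0, 0, 0, 0, 0]
}}

```text
clock: 14.65
position: [0.5226, 0.1619, 0.051]
eef_rot: [0.542, -0.293, 0.643, -0.455]
ft_force: [-19.7, -19.8, 46.1]
opening: 0.031
```

```bash
python3 st.py
```

```text
t 14.65 foot x,lat,z mm -125.0 1.3 67.1 tilt -0.22 F ex,lat,z 24.3 -13.8 46.1 M [-0.21  2.43  1.01] open 0.031
```

Request:
{"op": "play_rows", "data": {
  "moves": [-0.05, -0.11, -0.1, 0, 0, 0, 0, 0, 0, 0, 0, 0, 0, 0]
}}

```text
clock: 14.9
position: [0.5224, 0.1618, 0.0512]
eef_rot: [0.542, -0.294, 0.642, -0.456]
ft_force: [-5.1, -13.5, 18.6]
opening: 0.0308
```

```bash
python3 st.py
```

```text
t 14.9 foot x,lat,z mm -124.9 1.2 67.1 tilt -0.14 F ex,lat,z 14.3 -1.3 18.6 M [-1.28  0.48 -0.05] open 0.0308
```

Request:
{"op": "play_rows", "data": {
  "moves": [0.18, -0.09, 0, 0, 0, 0, 0, 0.18, -0.09, 0, 0, 0, 0, 0, 0.14, -0.06, 0, 0, 0, 0, 0, 0, 0, 0, 0, 0, 0, 0]
}}

```text
clock: 15.4
position: [0.5212, 0.1574, 0.0512]
eef_rot: [0.543, -0.293, 0.643, -0.455]
ft_force: [0.3, -1.3, 10.9]
opening: 0.031
```

```bash
python3 st.py; python3 pad.py
```

```text
t 15.4 foot x,lat,z mm -120.3 1.1 67.4 tilt -0.26 F ex,lat,z 1.2 0.6 10.9 M [ 0.17 -0.19 -0.27] open 0.031
scene pad x start/now (np.float64(-117.66578813768189), np.int64(98)) (np.float64(-130.23173190306287), np.int64(109))
scene ring px 23 flute frame mm [-15.3  -0.6 122.3] cradle x 2.1
scene ring px 6 flute frame mm [ -8.3 -18.8 116.2] cradle x -4.1
scene ring px 6 flute frame mm [ -7.7  19.1 117.3] cradle x -2.9
scene ring px 8 flute frame mm [ -8.7 -14.3  91. ] cradle x -29.3
scene ring px 32 flute frame mm [-14.3  -2.3  67.8] cradle x -52.4
rod top ridge z by x: []
top pad x start/now (np.float64(-114.88649101524076), np.int64(68)) (np.float64(-128.06035871939426), np.int64(69))
rod top ridge z by x: [(-126, np.float64(90.2)), (-114, np.float64(88.9)), (-102, np.float64(88.3)), (-90, np.float64(87.2)), (-78, np.float64(85.5)), (-66, np.float64(84.1))]
```

Request:
{"op": "play_rows", "data": {
  "moves": [0.11, -0.05, 0, 0, 0, 0, 0, 0.11, -0.05, 0, 0, 0, 0, 0, 0, 0, 0, 0, 0, 0, 0]
}}

```text
clock: 15.88
position: [0.5206, 0.1552, 0.0512]
eef_rot: [0.543, -0.293, 0.643, -0.455]
ft_force: [0.5, -0.4, 9.8]
opening: 0.0313
```

```bash
python3 st.py; python3 pad.py|grep pad
```

```text
t 15.875 foot x,lat,z mm -118.0 1.1 67.4 tilt -0.28 F ex,lat,z 0.2 0.6 9.8 M [ 0.34 -0.28 -0.24] open 0.0313
scene pad x start/now (np.float64(-117.66578813768189), np.int64(98)) (np.float64(-128.0267531787717), np.int64(109))
top pad x start/now (np.float64(-114.88649101524076), np.int64(68)) (np.float64(-125.39748520277682), np.int64(67))
```

Request:
{"op": "play_rows", "data": {
  "moves": [0.09, -0.04, 0, 0, 0, 0, 0, 0.05, 0, 0, 0, 0, 0, 0, 0, 0, 0, 0, 0, 0, 0]
}}

```text
clock: 16.35
position: [0.5203, 0.1544, 0.0512]
eef_rot: [0.543, -0.293, 0.643, -0.454]
ft_force: [1.9, 6.8, 9.8]
opening: 0.0309
```

```bash
python3 st.py; python3 pad.py|grep pad
```

```text
t 16.35 foot x,lat,z mm -117.1 1.0 67.6 tilt -0.37 F ex,lat,z -7.1 0.0 9.8 M [ 1.41 -0.55 -0.33] open 0.0309
scene pad x start/now (np.float64(-117.66578813768189), np.int64(98)) (np.float64(-127.36463343245283), np.int64(110))
top pad x start/now (np.float64(-114.88649101524076), np.int64(68)) (np.float64(-125.04404633805392), np.int64(67))
```

Request:
{"op": "play_rows", "data": {
  "moves": [0.02, 0.05, 0, 0, 0, 0, 0, 0, 0, 0, 0, 0, 0, 0, 0, 0, 0, 0, 0, 0, 50, 0, 0, 0, 0, 0, 0, 70, 0, 0, 0, 0, 0, 0, 90, 0, 0, 0, 0, 0, 0, 90, 0, 0, 0, 0, 0, 0, 90]
}}

```text
clock: 17.32
position: [0.5186, 0.1533, 0.0489]
eef_rot: [0.541, -0.294, 0.643, -0.455]
ft_force: [-0.1, -1.4, 1.0]
opening: 0.0768
```

```bash
python3 st.py; python3 pad.py
```

```text
t 17.325 foot x,lat,z mm -115.7 -0.3 64.8 tilt -0.13 F ex,lat,z 1.3 0.2 1.0 M [-0.38  0.07  0.04] open 0.0768
scene pad x start/now (np.float64(-117.66578813768189), np.int64(98)) (np.float64(-127.31691299287829), np.int64(111))
scene ring px 24 flute frame mm [-16.9   1.1 121.3] cradle x 5.7
scene ring px 50 flute frame mm [-14.4  -5.8  78.9] cradle x -36.7
rod top ridge z by x: []
top pad x start/now (np.float64(-114.88649101524076), np.int64(68)) (np.float64(-125.01425900256666), np.int64(68))
rod top ridge z by x: [(-126, np.float64(93.1)), (-114, np.float64(89.6)), (-102, np.float64(89.3)), (-90, np.float64(87.2)), (-78, np.float64(83.9)), (-66, np.float64(84.7))]
```

Request:
{"op": "play_rows", "data": {
  "moves": [0, -1.5, 0, 0, 0, 0, 90, 0, -3, 0, 0, 0, 0, 90, 0, -4, 0, 0, 0, 0, 90, 0, -4, 0, 0, 0, 0, 90, 0, -4, 0, 0, 0, 0, 90, -1, -4, 0, 0, 0, 8, 0, 0, -4, 0, 0, 0, 8, 0, 0, 0, 0, 0, 0, 8.5, 0, 0, 0, 0, 0, 0, 0, 0]
}}

```text
clock: 18.55
position: [0.4918, 0.0547, 0.2706]
eef_rot: [0.624, -0.15, 0.692, -0.33]
ft_force: [-0.3, 0.9, -0.1]
opening: 0.0035
```

```bash
cat > chk.py <<'E'
from h import *
import sys
from pad import red,L
p,R,ob=pose(); print(p,R.as_matrix()[:,1].round(2)); ims=[]
for n in("scene","top"):
    im,d=r.grab_frame(n); f=np.load(n+"0.npz"); print(n,"pad",red(n,f["im"],f["d"]),red(n,im,d)); W=pts(n,d); q=W-CR; x=q@EX*1000; y=q@L*1000; Z=W[...,2]*1000
    for a,b in((-118,-88),(-82,-72),(-48,-20),(-18,40),(45,58),(82,94),(97,118)):
        k=(x>a)&(x<b)&(abs(y)<23)&(Z>62)&(Z<110)
        if k.sum()<12: print(n,a,k.sum()); continue
        u,w=y[k],Z[k]; A=np.c_[2*u,2*w,np.ones(len(u))]; c=np.linalg.lstsq(A,u*u+w*w,rcond=None)[0]
        print(n,(a,b),k.sum(),"lat,z",c[:2].round(1),"r",np.sqrt(c[2]+c[0]**2+c[1]**2).round(1),"ridge",np.percentile(w,92).round(1))
    hsv=cv2.cvtColor(im,cv2.COLOR_RGB2HSV); k=(x>-100)&(x<100)&(abs(y)<22)&(Z>62)&(Z<110)&(hsv[...,2]>130)
    nn,lab,st,ce=cv2.connectedComponentsWithStats(k.astype(np.uint8))
    for i in range(1,nn):
        if st[i,4]>5: print(n,"bright",st[i,4],"x,y,z",x[lab==i].mean().round(1),y[lab==i].mean().round(1),Z[lab==i].mean().round(1))
    c=proj(n,CR+[0,0,.065]).astype(int); ims.append(cv2.resize(im[max(c[1]-75,0):c[1]+75,max(c[0]-75,0):c[0]+75,::-1],(400,400),interpolation=cv2.INTER_CUBIC))
cv2.imwrite(f"pics/{sys.argv[1]}.png",np.hstack(ims))
E
python3 chk.py rel
```

```text
[0.49184295 0.05473428 0.27062418] [ 0.2   0.74 -0.64]
scene pad (np.float64(-117.66578813768189), np.int64(98)) (np.float64(-127.30629490370124), np.int64(109))
scene (-118, -88) 187 lat,z [ 0.1 67.1] r 19.3 ridge 87.2
scene (-82, -72) 57 lat,z [ 0.2 66.7] r 15.4 ridge 81.8
scene (-48, -20) 147 lat,z [ 0.3 66.9] r 15.4 ridge 82.9
scene (-18, 40) 281 lat,z [ 0.1 67. ] r 15.1 ridge 82.6
scene (45, 58) 56 lat,z [ 0.7 66.6] r 15.4 ridge 81.4
scene (82, 94) 52 lat,z [ 0.4 66.5] r 14.8 ridge 81.6
scene (97, 118) 92 lat,z [ 0.3 66.2] r 16.7 ridge 82.6
scene bright 13 x,y,z 97.7 9.0 78.5
scene bright 10 x,y,z 96.5 -11.5 77.4
scene bright 15 x,y,z 71.2 -1.2 80.7
scene bright 52 x,y,z -35.5 -6.8 78.2
scene bright 24 x,y,z 5.5 0.8 81.8
scene bright 6 x,y,z -91.7 -16.9 77.0
top pad (np.float64(-114.88649101524076), np.int64(68)) (np.float64(-124.53631723443256), np.int64(65))
top (-118, -88) 141 lat,z [ 0.5 69.6] r 18.1 ridge 88.4
top (-82, -72) 39 lat,z [ 1.2 69.3] r 13.9 ridge 82.9
top (-48, -20) 110 lat,z [ 0.6 70.2] r 13.9 ridge 84.9
top (-18, 40) 222 lat,z [ 0.8 69.9] r 14.1 ridge 84.9
top (45, 58) 51 lat,z [-0.2 70.5] r 13.5 ridge 85.0
top (82, 94) 47 lat,z [ 0.1 70. ] r 13.8 ridge 84.3
top (97, 118) 64 lat,z [-0.2 69.2] r 15.4 ridge 83.9
top bright 12 x,y,z 98.2 -1.4 82.7
```

View pics/rel.png

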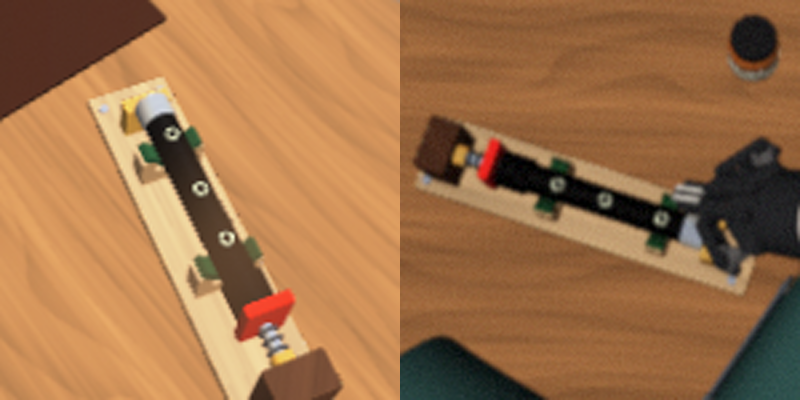

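The flute lies in both V rests with its three ring holes up at (172,133), (200,188) and (227,238) in the scene crop. The band is at the brass stop (150,105) and the foot is against the red pad (265,315). The rod's ridge height is 82–83 mm along its length (82 expected), the pad has travelled about 9.7 mm, and the arm is clear, so I hand in.

```bash
python3 -c "
from rig import r
print(r.get_obs()['clock'], r.get_obs()['ft_force']); print(r.finish_job())"
```

```text
18.65 [0.57885246 0.91183207 0.85015178]
the job is handed in; nothing more can be done
None
```

The flute joint from the flap is now lying in the spring cradle with its finger holes up, and I handed the job in at 18.7 s of the 48 s allowed. I pushed its foot back against the spring pad, lowered the banded end behind the brass stop, slid it up to the stop and let go.

**Last checks after release:**
- **Spring:** the pad has moved back about 9.7 mm, against 10 mm when seated. Before release the stop pushed back with about 7 N, so the banded end was against it.
- **Height:** in the scene camera the rod's ridge is at 81.4–82.9 mm along its length, against 82 mm expected. The foot collar is at 87.2 mm against 86 mm expected.
- **Position:** it lies within about 1 mm of the cradle's centre line, with the holes within about 4° of straight up.
- **Arm:** the gripper is clear of everything. I touched nothing else on the bench, but I did not measure the other objects again.

**Disagreements and one overshoot:**
- The top camera put the flute's axis about 3 mm higher than the scene camera. Both showed it level, so I took this as a camera or fit error.
- The foot collar read up to about 1 mm high, within measuring error, so I did not press it down again after letting go.
- When the flute first met the rests, the downward force reached 46 N at the wrist. This came through the held flute, and I eased it off straight away.

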